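# Clamp the salvaged transformer board in the board vise

### The job

Take the circuit board with the block transformer out of the salvage tray, lay it flat across the steps of the two jaws of the board vise, roughly centred along the jaws, and let go of it. Then push the sliding jaw up until the board is just held between both jaws, with no gap left - gently: set it down softly and do not squeeze it, the board is brittle. Leave everything else where it is.

Things in the scene. Friction and masses are not known exactly. Their poses are not given: they have to be found in the camera images.
- board_mid (a point): Centre of the transformer on the board to clamp: a plain dark potted block on the middle of the board, 35 mm (along x) by 41 mm (along y) by 32 mm high (z); this point is 18 mm above the board's underside. Grip the block on its two flat faces that look along x: on both sides of it, for |y| < 12 mm, the board is free of parts over 4 mm high.
- board: The board to clamp, 0.2 kg, brown, 100 mm (x) by 60 mm (y), 2 mm thick; origin under its centre, x and z as for board_mid. Other parts up to 18 mm high stand at its four corners. It starts flat in the tray, its long side roughly along the robot's y. Either way round in the vise is right. It cracks if either jaw presses on it with more than 25 N, sideways or when it is set down.
- vise: Low board vise fixed to the bench; aluminium jaws 90 mm long on two steel rods. Origin on the bench (z = 0), below the centre of a clamped board; x runs along the jaws, y is the way they open. Rods: tops 23 mm above the bench, running to an end block (y = 142 to 162 mm, 26 mm high).
- fixed_jaw: Fixed jaw of the vise; origin at the middle of the foot of its upright wall face (vise x = 0, y = -30 mm, 50 mm above the bench). From here a flat step 18 mm wide runs towards +y for the board to lie on; the wall rises 6 mm above it. The sliding jaw has the same step and wall, facing this one. On the steps the board's transformer centre is 68 mm above the bench.
- jaw (a joint): Sliding jaw (m): slides along the vise's y on the +y side; the gap between the two walls is 40 mm + this value, so it starts at 30 to 44 mm (gap 70 to 84 mm) and is 20 mm when closed on the 60 mm board. It is held by friction only: about 3 N moves it and it stays where it is left.
- jaw_face (a point): Centre of the sliding jaw's outer face, 45 mm above the bench, 24 mm behind its wall; the flat upright face, 90 mm long and free from 24 to 56 mm above the bench, looks along the vise's +y. Push it here, along the vise's -y, to close.
- tray: Grey open salvage tray, fixed, 250 by 400 mm, 45 mm high, wall and floor 4 mm; origin at the centre of its underside (on the bench).
- heatsink_board: Another brown board of the same size with a finned aluminium heatsink on it, in the tray: leave. Origin under its centre.
- heatsink: Loose finned heatsink 75 x 50 x 30 mm in the tray: leave. Origin under its centre.
- toroid: Copper-wound toroidal transformer, 70 mm across, 28 mm high, in the tray: leave. Origin under its centre.
- capacitor: Can capacitor 25 mm across, 40 mm high, upright in the tray: leave. Origin under its centre.
- relay: Clear relay, 28 x 28 x 30 mm, in the tray: leave. Origin under its centre.
- screwdriver: Screwdriver, 190 mm, on the bench: leave.
- cutters: Side cutters, 150 mm, on the bench: leave.
- multimeter: Multimeter 185 x 88 x 44 mm on the bench: leave.

How it is judged:
By the outcome, as a careful person would: the job done as asked, in the order asked, and still so for the second after the job is handed in, with the robot touching nothing.
It also fails if it takes over 54 s, if anything falls off the work surface, if the arm or the gripper's body presses on something with over 40 N, if the wrist force passes 120 N, or if a joint passes its speed limit or range.

### The arm

A 7-joint arm with a two-finger parallel gripper is mounted at the origin on the work surface. World frame = base frame: x ahead of the robot, y to its left, z up, the work surface at z = 0. Lengths are in m, angles in rad, forces in N, time in s.
With the tool pointing down it reaches from about 0.35 to 0.9 m from the base axis. Payload 8.1 kg.
Tool frame: the origin (TCP) lies midway between the tips of the shut fingers; the grasp point (between the pads) lies manip.tcp_to_grasp behind it (manip.tcp_to_grasp is the distance from the TCP to the grasp point, in m); z points along the fingers, y is the line along which they close (so a half turn about z gives the same grasp; the last joint's range is limited). The gripper opens to 85 mm and grips with 20 to 120 N. Pads are 22 mm wide; open, the fingers measure 114 mm over their backs; the gripper's body (76 mm by 85 mm) begins 54 mm behind the grasp point. The pads swing forward as they close: fully open they stand 13 mm farther back than shut.
Start: joints at [1.161, 0.434, 0.025, 1.573, -0.012, 1.134, -0.075], TCP at [0.189, -0.596, 0.231] pointing down, gripper open.
Joint ranges: [-2.62, 2.62], [-0.44, 2.09], [-1.27, 1.32], [0.08, 2.57], [-1.32, 4.46], [0.12, 2], [-2.74, 2.74]. Speed limits (rad/s): [2.22, 2.22, 3.01, 3.01, 3.14, 3.14, 3.14].

### API

Orientations are given as a 3x3 rotation matrix whose columns are the frame's x, y, z axes.
In Python, from plant import manip, eoat, kinematics, grab_frame, camera_params, recognise gives the robot as it stands. Calls block until the motion is done:
- manip.reach(position, orientation): joint-space move of the TCP to a pose.
- manip.move_linear(position, ori=None, velocity=0.15): straight line of the TCP; ori=None keeps the orientation; velocity is the mean speed in m/s.
- manip.move_joints(angles): joint-space move.
- eoat.move_gripper(opening): finger opening in m; the grip force is fixed at half the most; returns when the fingers have stopped.
- manip.dwell(seconds).
- kinematics.inverse_kinematics(position, orientation): joint angles nearest the present ones, or None.
- grab_frame(name): name is "side" or "top"; returns (picture, depth): 384x512x3 uint8, blue, green, red; 384x512 float32, m along the optical axis (not along the pixel's ray), 0 where there is no reading.
- camera_params(name): a dict with "intrinsics" (3x3 intrinsics, pixels), "pose" (4x4, takes a point from camera to world coordinates). Camera axes: x right, y down, z forward; pixel columns grow to the right and rows downward; lengths in m; the calibration is good to about 2 mm. A picture is of the moment at which its call begins. camera_params takes no time and is no camera call.
A pose or a line that the arm cannot do raises manip.IKError and nothing moves.
- manip.finish_job(): hands the job in; it is judged then, once.
Trained networks look in the newest picture that a camera, given by its name, has taken for a name from the list of things; names that differ only in an ending like _2 or _b are one class to them, and where a whole thing is asked for, a point or a joint stands for the part that bears it (a point fixed in the world has none). Each returns a list of dicts, best first, with "conf" (0 to 1); they miss things now and then, are a little off and sometimes report something else, mostly with a low value. They report only what shows in the picture. A call takes as long as a camera call.
- recognise(target, camera): "xy" ([column, row] in pixels, amid what is visible of it).
Readings, each from a call of its own:
- manip.get_t(): time.
- manip.get_joints(): joint angles.
- manip.get_dq(): joint speeds.
- manip.get_joint_efforts(): joint torques, N m.
- manip.get_eef_pos(): TCP position.
- manip.get_tcp_rot(): TCP orientation.
- manip.get_contact_force(): force on the tool from outside, world axes, zero at the start.
- manip.get_wrist_torque(): the same for the moment, N m.
- manip.get_width(): finger opening in m.
- manip.get_grip_force(): force on a finger pad.
Only numpy, scipy, OpenCV 4.12 (cv2) and the standard library are available. Lean on these libraries where they do the work, as an engineer would, in place of code of your own. Each camera call takes 0.05 s, during which the arm holds its last target. There are 200 camera calls.

## Working session

There is one attempt and no reset: what is moved stays moved. The work goes in short steps, each a Python script; the robot and the scene stay as the last script left them, time stands still between calls to the robot, and variables do not carry over. Pictures are saved under pics/ and viewed, at most 10 in all, crops included, and the job is handed in when it is done.

```bash
ls; mkdir -p pics
python3 - <<'E'
from plant import *
import cv2,numpy as np
for c in ("top","side"):
    im,d=grab_frame(c); cv2.imwrite(f"pics/{c}0.png",im); np.save(f"pics/{c}0.npy",d)
    p=camera_params(c); K=np.array(p["intrinsics"]);T=np.array(p["pose"]); print(c,K.tolist(),T.round(3).tolist())
    for n in ("board_mid","board","heatsink_board","vise","fixed_jaw","jaw","jaw_face","tray"):
        for r in recognise(n,c)[:2]:
            u,v=map(int,np.round(r["xy"])); z=d[v,u]
            w=T[:3,:3]@(np.linalg.inv(K)@[u,v,1]*z)+T[:3,3]
            print(n,round(r["conf"],2),u,v,w.round(3))
print(manip.tcp_to_grasp,manip.get_t(),manip.get_tcp_rot().round(2).tolist())
E
```

```text
pics
top [[439.6052978029311, 0.0, 249.24733190630184], [0.0, 439.6052978029311, 187.53996160914318], [0.0, 0.0, 1.0]] [[-0.025, -0.996, 0.09, 0.487], [-1.0, 0.025, 0.002, -0.003], [-0.005, -0.09, -0.996, 1.132], [0.0, 0.0, 0.0, 1.0]]
board_mid 0.91 305 234 [ 0.467 -0.135  0.038]
board 0.92 300 236 [ 0.462 -0.122  0.039]
heatsink_board 0.71 389 194 [ 0.563 -0.357  0.01 ]
heatsink_board 0.43 144 128 [0.753 0.272 0.   ]
vise 0.89 163 203 [0.553 0.218 0.026]
vise 0.34 149 127 [ 0.755  0.259 -0.   ]
fixed_jaw 0.75 190 204 [0.547 0.146 0.057]
fixed_jaw 0.51 150 128 [0.752 0.256 0.001]
jaw 0.96 152 199 [ 0.487 -0.003  1.132]
jaw 0.48 300 235 [ 0.465 -0.122  0.04 ]
jaw_face 0.81 154 204 [0.55  0.234 0.056]
tray 0.77 349 217 [ 0.507 -0.253  0.007]
side [[359.206617415512, 0.0, 252.40772961403448], [0.0, 359.206617415512, 187.96207116063383], [0.0, 0.0, 1.0]] [[0.983, -0.138, 0.118, 0.491], [-0.181, -0.721, 0.668, -0.526], [-0.007, -0.679, -0.734, 0.647], [0.0, 0.0, 0.0, 1.0]]
board_mid 0.78 206 265 [ 0.464 -0.147  0.027]
board_mid 0.16 191 323 [ 0.429 -0.264  0.042]
board 0.9 204 265 [ 0.46  -0.147  0.028]
board 0.16 314 180 [0.743 0.042 0.021]
heatsink_board 0.79 276 360 [ 0.561 -0.339  0.012]
heatsink_board 0.6 271 307 [ 0.57  -0.256  0.03 ]
vise 0.63 225 145 [0.549 0.219 0.015]
fixed_jaw 0.87 228 155 [0.547 0.132 0.056]
fixed_jaw 0.18 225 135 [0.551 0.218 0.049]
jaw 0.66 223 134 [0.546 0.222 0.05 ]
jaw 0.52 208 369 [ 0.449 -0.339  0.032]
jaw_face 0.91 227 135 [0.557 0.222 0.046]
tray 0.86 238 302 [ 0.515 -0.224  0.005]
0.0187 0.9 [[0.95, 0.3, -0.0], [0.3, -0.95, -0.0], [-0.0, 0.0, -1.0]]
```

Run:
```python
import cv2,numpy as np
a=cv2.imread("pics/top0.png");
l=cv2.resize(a[150:260,80:240],None,fx=4.5,fy=4.5,interpolation=2)[:, :720]
cv2.imwrite("pics/v.png",l)
cv2.imwrite("pics/t.png",cv2.resize(a[150:290,250:440],None,fx=4,fy=4,interpolation=2))
```

```text
(no output)
```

View pics/v.png

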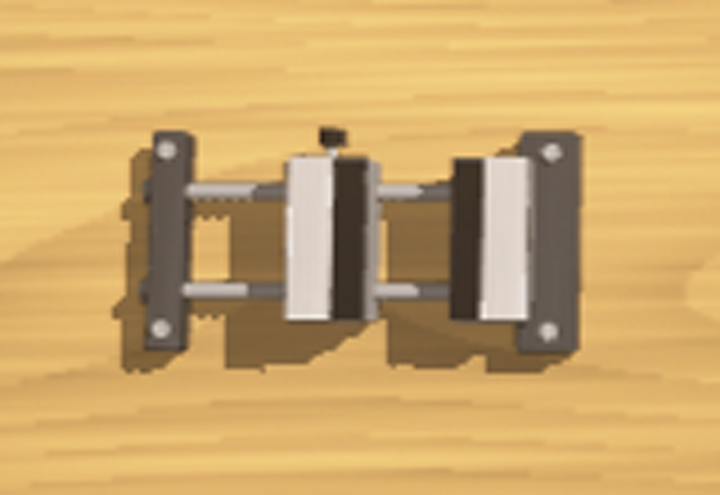

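View pics/t.png

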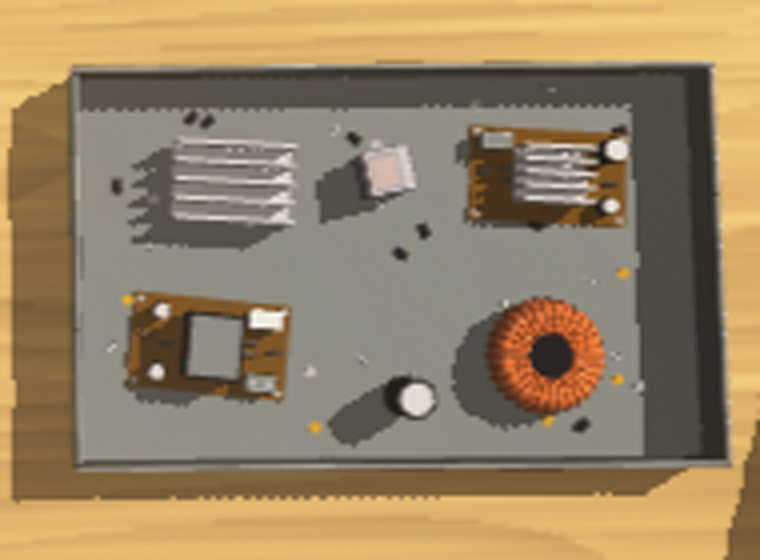

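View pics/side0.png

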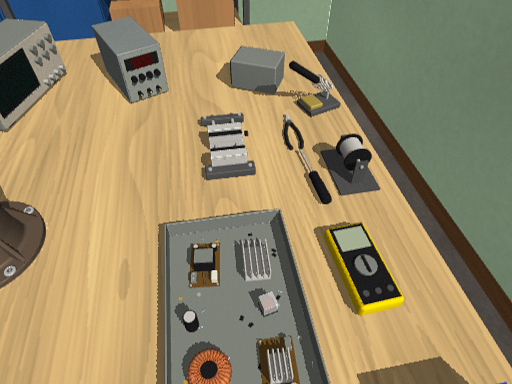

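```bash
cat > est.py <<'E'
from plant import *
import cv2,numpy as np
def cloud(c,im_d=None):
    im,d=im_d or grab_frame(c); p=camera_params(c);K=np.array(p["intrinsics"]);T=np.array(p["pose"])
    v,u=np.mgrid[:384,:512]; P=np.stack([(u-K[0,2])/K[0,0]*d,(v-K[1,2])/K[1,1]*d,d],-1)
    P=P@T[:3,:3].T+T[:3,3]; P[d<=0]=np.nan; return im,P
def rect(P,m,nm):
    q=P[m][:,:2]; r=cv2.minAreaRect((q*1000).astype(np.float32))
    print(nm,len(q),"mean",q.mean(0).round(4),"z",np.median(P[m][:,2]).round(4),"lo",q.min(0).round(4),"hi",q.max(0).round(4),"rect",np.round(r[0],1),np.round(r[1],1),round(r[2],1)); return q
def box(P,x0,x1,y0,y1,z0,z1):
    lo=np.array([x0,y0,z0]);hi=np.array([x1,y1,z1]); return ((P>lo)&(P<hi)).all(-1)
E
python3 - <<'E'
from est import *
for c in ("top","side"):
    im,P=cloud(c,(cv2.imread(f"pics/{c}0.png"),np.load(f"pics/{c}0.npy")))
    print(c)
    rect(P,box(P,.4,.53,-.2,-.06,.031,.05),"block")
    b,g,r=[im[...,i].astype(int) for i in range(3)]
    rect(P,box(P,.4,.52,-.2,-.06,.0,.05)&(r-b>40),"brown")
    rect(P,box(P,.48,.62,.09,.18,.0535,.07),"fixwall")
    rect(P,box(P,.48,.62,.18,.3,.0535,.07),"slidewall")
    rect(P,box(P,.48,.62,.09,.185,.045,.0535),"fixstep")
    rect(P,box(P,.48,.62,.185,.3,.045,.0535),"slidestep")
    q=P[box(P,.48,.62,.09,.3,.053,.07)]; 
    for k in (0,1):
        s=q[(q[:,1]>.18)==k]; print("yaw",np.degrees(np.polyfit(s[:,0],s[:,1],1)[0]).round(1))
E
```

```text
top
block 238 mean [ 0.4616 -0.1302] z 0.0401 lo [ 0.4398 -0.1503] hi [ 0.4822 -0.1118] rect [ 461.6 -130.9] [35.2 40.6] 82.9
brown 533 mean [ 0.4627 -0.1284] z 0.0073 lo [ 0.4044 -0.1977] hi [ 0.4957 -0.0759] rect [ 451.7 -137.2] [131.7  78.5] 82.5
fixwall 372 mean [0.5505 0.1435] z 0.0571 lo [0.5078 0.1282] hi [0.5948 0.1711] rect [551.2 150.1] [41.6 86.1] 88.1
slidewall 384 mean [0.5533 0.2456] z 0.0572 lo [0.5102 0.217 ] hi [0.597  0.2619] rect [553.6 238.6] [43.3 86.6] 87.8
fixstep 261 mean [0.5504 0.1584] z 0.0511 lo [0.5055 0.1285] hi [0.5952 0.172 ] rect [550.4 150.4] [42.6 89.2] 89.2
slidestep 263 mean [0.5532 0.2273] z 0.0513 lo [0.5102 0.2163] hi [0.597  0.2595] rect [553.8 238.3] [42.1 86.6] 88.7
yaw -2.0
yaw -0.5
side
block 342 mean [ 0.4607 -0.132 ] z 0.0382 lo [ 0.4395 -0.1501] hi [ 0.4819 -0.1099] rect [ 460.6 -129.9] [35.9 40.8] 81.5
brown 492 mean [ 0.4623 -0.143 ] z 0.006 lo [ 0.4056 -0.1996] hi [ 0.4954 -0.0755] rect [ 450.9 -137.7] [133.3  76.3] 83.2
fixwall 258 mean [0.5498 0.1415] z 0.0559 lo [0.5053 0.1282] hi [0.5939 0.1566] rect [549.5 142.4] [27.3 88.8] 88.8
slidewall 205 mean [0.5525 0.248 ] z 0.0559 lo [0.5084 0.2337] hi [0.5974 0.2637] rect [552.8 248.3] [27.8 89.9] 87.0
fixstep 198 mean [0.5489 0.1517] z 0.05 lo [0.5052 0.1274] hi [0.5951 0.1745] rect [550.4 151.7] [46.1 89.4] 88.3
slidestep 229 mean [0.5527 0.2285] z 0.05 lo [0.5075 0.216 ] hi [0.5979 0.2609] rect [552.5 239.5] [45.  89.6] 88.6
yaw -0.9
yaw -1.2
```

```bash
cat >> est.py <<'E'
def R(a):
    a=np.radians(a); y=np.array([np.cos(a),np.sin(a),0]);z=np.array([0,0,-1.]); return np.column_stack([np.cross(y,z),y,z])
E
python3 - <<'E'
from est import *
for a in (-97.5,82.5): 
  for p in ([.461,-.1305,.12],[.461,-.1305,.013]): print(a,np.round(kinematics.inverse_kinematics(p,R(a)),2))
for a in (-1.5,178.5): 
  q=kinematics.inverse_kinematics([.552,.1945,.12],R(a)); print(a,None if q is None else np.round(q,2))
print(manip.get_contact_force().round(1))
t=manip.get_t()
manip.reach([.461,-.1305,.13],R(-97.5)); print("reach",manip.get_t()-t)
eoat.move_gripper(.06); print(manip.get_t()-t, manip.get_width())
im,P=cloud("side"); cv2.imwrite("pics/a.png",cv2.resize(im[190:340,130:330],None,fx=4,fy=4))
manip.move_linear([.461,-.1305,.05]); print(manip.get_t(),manip.get_contact_force().round(1),manip.get_eef_pos())
E
```

```text
-97.5 [ 0.32  0.35 -0.2   2.04  0.1   0.76 -1.64]
-97.5 [ 0.24  0.52 -0.1   2.13  0.1   0.5  -1.64]
82.5 [ 0.7   0.43 -0.69  2.01  0.37  0.83  1.24]
82.5 [ 0.57  0.58 -0.54  2.1   0.53  0.59  1.09]
-1.5 [ 0.21  0.7  -0.99  1.74  0.66  1.07 -1.03]
178.5 [ 0.25  0.74 -1.07  1.74  0.72  1.11  2.06]
[0.4 0.1 0.5]
reach 1.975
2.35 0.05996720618844216
3.9833 [ 0.3 -0.2  0.5] [ 0.46133753 -0.13045761  0.05039863]
```

View pics/a.png

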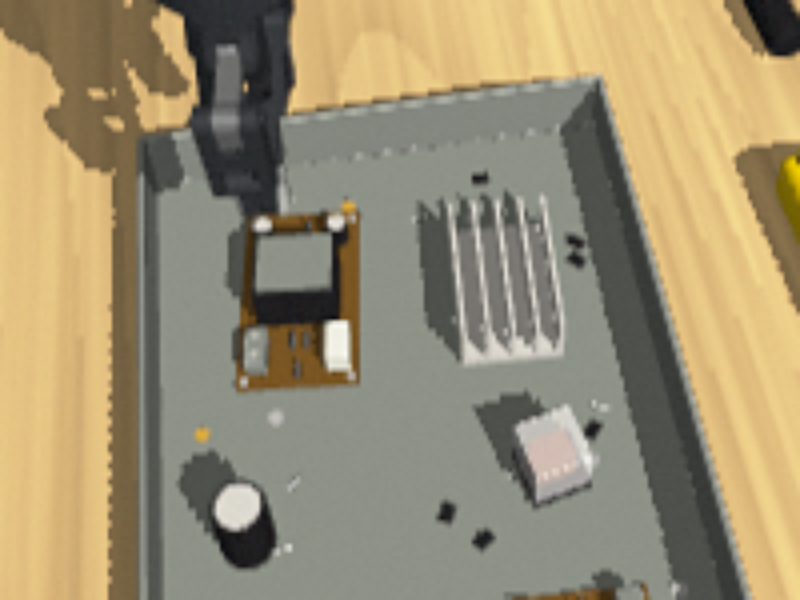

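The picture shows the board with its block at about (293,285) in the crop, a clear lane on both sides of the block, and the gripper above it. I'll descend in steps, checking force.

Run:
```python
from est import *
ok=True
for z in (.032,.025,.019,.014):
    manip.move_linear([.461,-.1305,z],velocity=.04); f=manip.get_contact_force(); print(z,f.round(1))
    if abs(f).max()>6: ok=False;break
if ok:
    eoat.move_gripper(.02); print("w",manip.get_width(),manip.get_grip_force(),manip.get_contact_force().round(1))
print(manip.get_t())
im,P=cloud("side"); cv2.imwrite("pics/b.png",cv2.resize(im[190:340,130:330],None,fx=4,fy=4))
```

```text
0.032 [-0.8  0.3  0.3]
0.025 [ 0.2 -0.2 -0.4]
0.019 [ 0.2  0.2 -0.1]
0.014 [-0.5  0.5  0.8]
w 0.03396365346788033 60.27797341346741 [-2.1  0.5  4.8]
5.8333
```

View pics/b.png

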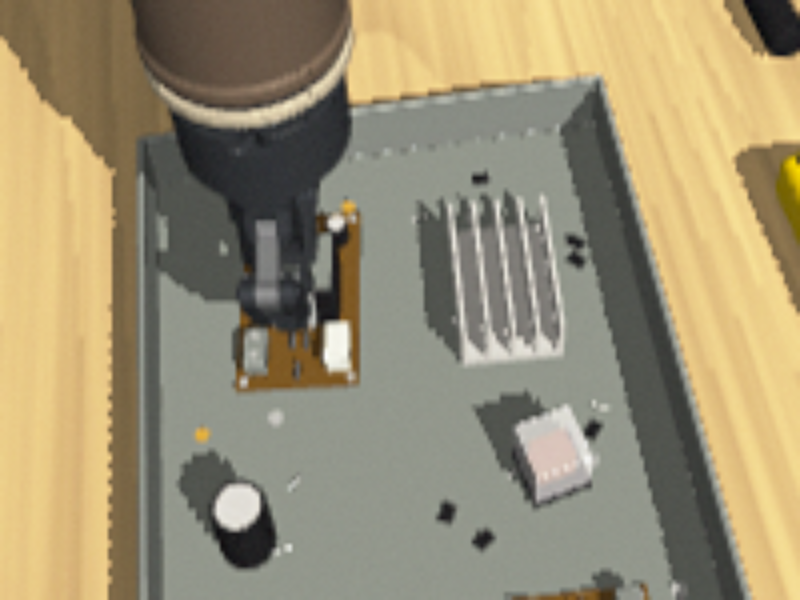

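The fingers hold the block (about (290,280)) and the board hasn't moved. Next I'll lift it, carry it over the vise and look.

Run:
```python
from est import *
p=manip.get_eef_pos(); print(p)
manip.move_linear([p[0],p[1],.15]); print(manip.get_width(),manip.get_contact_force().round(1),manip.get_t())
manip.reach([.552,.1945,.13],R(-1.5)); 
manip.move_linear([.552,.1945,.085],velocity=.1); manip.dwell(.3)
print(manip.get_t(),manip.get_eef_pos(),manip.get_contact_force().round(1),manip.get_width())
for c in ("side","top"):
    im,P=cloud(c); np.save(f"pics/{c}1.npy",P); cv2.imwrite(f"pics/{c}1.png",im)
    x0,y0=(150,60) if c=="side" else (100,150)
    cv2.imwrite(f"pics/{c}1c.png",cv2.resize(im[y0:y0+110,x0:x0+150],None,fx=5,fy=5))
```

```text
[ 0.4611327  -0.13052453  0.0143033 ]
0.03401663503158519 [ 0.2 -0.3 -2.5] 6.9417
9.1167 [0.55230707 0.19462277 0.08555776] [-0.6  0.9 -2.2] 0.033998250828227265
```

View pics/side1c.png

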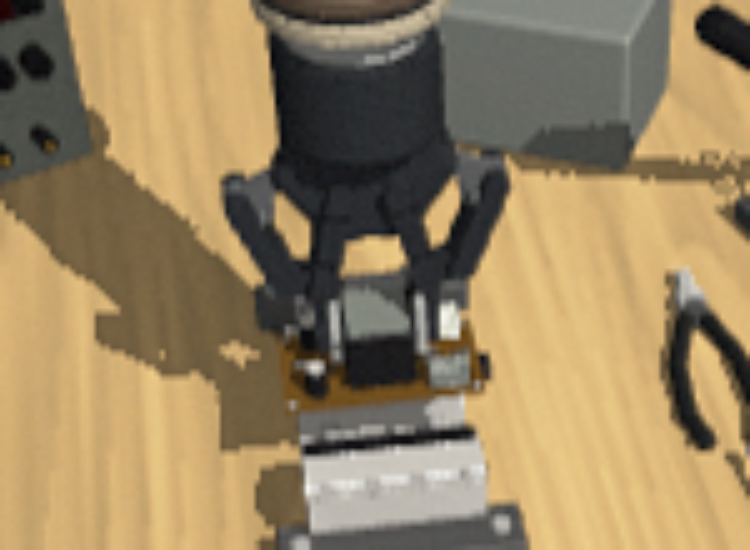

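View pics/top1c.png

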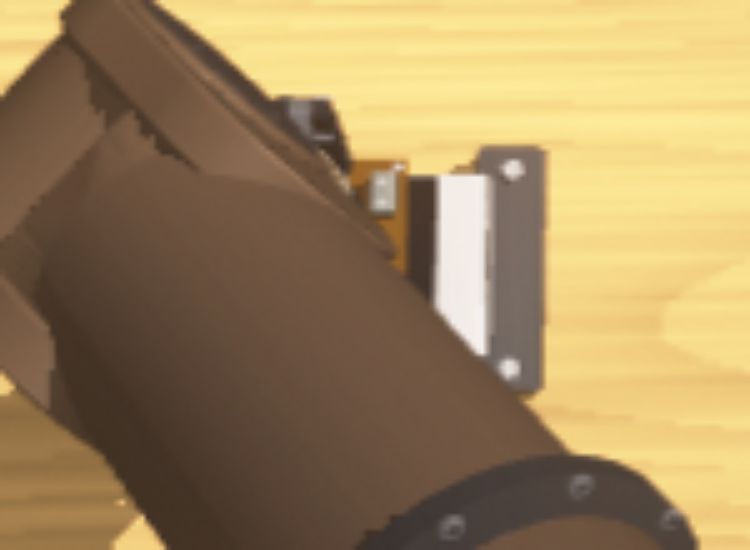

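The board hangs level over the vise. Its near edge in the top crop is at x≈408 and the fixed wall foot at x≈436, so it is clear of the wall. I'll check the edge position in the depth and then lower it softly.

Run:
```python
from est import *
for c in("side","top"):
    im=cv2.imread(f"pics/{c}1.png");P=np.load(f"pics/{c}1.npy")
    b,g,r=[im[...,i].astype(int) for i in range(3)]
    m=box(P,.48,.63,.12,.21,.068,.082)&(r-b>35)
    rect(P,m,c+" brown")
    q=P[m]; e=[]
    for k in np.arange(.5,.61,.005):
        s=q[abs(q[:,0]-k)<.003]
        if len(s)>1:e.append((k,s[:,1].min()))
    e=np.array(e); print(np.polyfit(e[:,0]-.552,e[:,1],1).round(4), q[:,0].min(),q[:,0].max(),np.percentile(q[:,2],[5,50,95]).round(4))
# lower
f0=manip.get_contact_force()
z=.085
manip.move_linear([.552,.1945,.066],velocity=.05)
z=.066; fz=0
while z>.0565:
    z-=.0007; manip.move_linear([.552,.1945,z],velocity=.01)
    fz=(manip.get_contact_force()-f0)[2]; print(round(z,4),round(fz,1),end="; ")
    if fz>3: break
print(manip.get_t(),manip.get_eef_pos(),(manip.get_contact_force()-f0).round(1))
```

```text
side brown 196 mean [0.5462 0.1811] z 0.077 lo [0.5014 0.1628] hi [0.6008 0.2087] rect [551.  185.7] [44.7 99.4] 89.0
[-0.0157  0.1665] 0.5014388054766696 0.6008476185263318 [0.0752 0.077  0.0794]
top brown 112 mean [0.5799 0.1733] z 0.0785 lo [0.5467 0.1637] hi [0.6004 0.1933] rect [573.5 178.5] [53.7 29.6] 0.1
[-0.0197  0.1645] 0.5466516822820737 0.6003743559648562 [0.0757 0.0785 0.0815]
0.0653 -0.2; 0.0646 -0.7; 0.0639 -0.6; 0.0632 -0.0; 0.0625 -1.1; 0.0618 -0.7; 0.0611 -0.6; 0.0604 -1.0; 0.0597 7.2; 12.0 [0.55202185 0.19453887 0.06034089] [-1.6 -0.3  7.2]
```

Run:
```python
from est import *
manip.move_linear([.552,.1945,.0603],velocity=.01); print(manip.get_contact_force().round(1))
eoat.move_gripper(.055); print(manip.get_width(),manip.get_contact_force().round(1))
manip.move_linear([.552,.1945,.14],velocity=.1)
a=-1.5; ux=np.array([np.cos(np.radians(a)),np.sin(np.radians(a))]); uy=np.array([-ux[1],ux[0]])
p=np.array([.552,.1945])+.085*uy
manip.reach([*p,.14],R(a)); eoat.move_gripper(0)
print(manip.get_t(),manip.get_eef_pos(),manip.get_width())
for c in ("side","top"):
    im,P=cloud(c)
    b,g,r=[im[...,i].astype(int) for i in range(3)]
    rect(P,box(P,.48,.63,.14,.24,.0505,.062)&(r-b>45),c+" brown")
    if c=="side": rect(P,box(P,.48,.63,.23,.3,.054,.06),c+" slidewall"); cv2.imwrite("pics/s2.png",cv2.resize(im[60:170,150:300],None,fx=5,fy=5))
print(kinematics.inverse_kinematics([*p,.036],R(a)))
```

```text
[-0.3 -1.1  0.3]
0.05512089037165816 [-0.1  0.5 -0.6]
14.5333 [0.55434835 0.2791816  0.14009854] 0.0001678921904666659
side brown 206 mean [0.5486 0.1847] z 0.0521 lo [0.5009 0.141 ] hi [0.6006 0.2397] rect [550.7 189.8] [99.6 98.7] 0.6
side slidewall 143 mean [0.5518 0.2498] z 0.0563 lo [0.5085 0.2361] hi [0.5974 0.2627] rect [552.9 249.4] [25.9 89. ] 89.3
top brown 488 mean [0.5476 0.1909] z 0.0536 lo [0.5014 0.1647] hi [0.6014 0.2255] rect [551.5 194.6] [60.2 98.7] 88.6
[-0.18766761  0.71048029 -0.55396774  1.73587938  0.48151965  0.83430812
 -0.98987147]
```

View pics/s2.png

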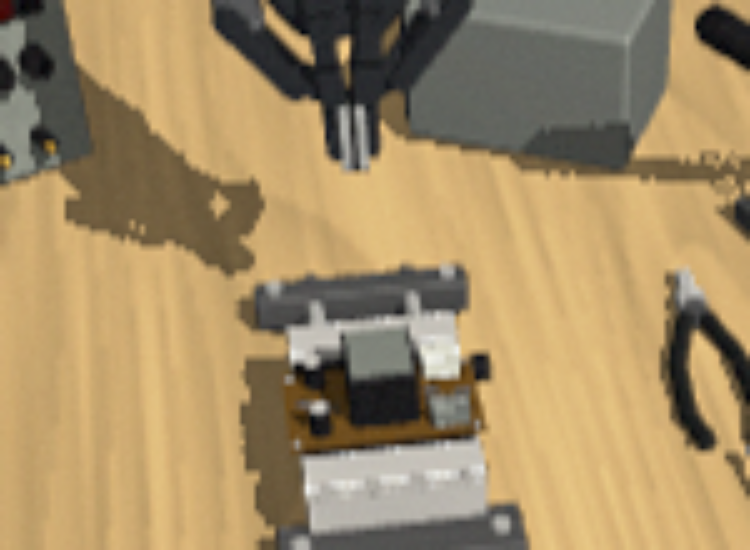

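The board lies flat on both steps (block at about (380,375)), free and centred. Next: push the jaw.

Run:
```python
from est import *
a=-1.5; ux=np.array([np.cos(np.radians(a)),np.sin(np.radians(a))]); uy=np.array([-ux[1],ux[0]])
o=np.array([.5515,.1835])
pt=lambda y,z=.038:[*(o+y*uy),z]
manip.move_linear(pt(.102,.14),velocity=.1); manip.move_linear(pt(.102),velocity=.12); manip.dwell(.2)
f0=manip.get_contact_force(); print(f0.round(1),manip.get_t())
y=.102; log=[]
while y>.055 and manip.get_t()<42:
    y-=.001 if y>.071 else .0003
    manip.move_linear(pt(y),velocity=.01 if y>.071 else .006)
    f=(manip.get_contact_force()-f0)[:2]@uy; log.append((round(y*1e3,1),round(float(f),1)))
    if f>7.5: break
print(log[::2],log[-4:]); print(manip.get_t(),manip.get_eef_pos(),(manip.get_contact_force()-f0).round(1))
```

```text
[-0.2  0.3 -0.2] 16.0833
[(101.0, -0.0), (99.0, -0.3), (97.0, -0.7), (95.0, -0.6), (93.0, -1.2), (91.0, -0.6), (89.0, -0.1), (87.0, 3.3), (85.0, 3.2), (83.0, 2.9), (81.0, 2.9), (79.0, 2.7), (77.0, 3.3), (75.0, 2.5), (73.0, 2.8), (71.0, 3.0), (70.4, 3.2), (69.8, 3.2), (69.2, 3.7), (68.6, 3.0), (68.0, 3.9), (67.4, 2.9), (66.8, 3.2), (66.2, 4.7), (65.6, 4.4), (65.0, 6.3)] [(65.6, 4.4), (65.3, 6.8), (65.0, 6.3), (64.7, 7.5)]
29.15 [0.55320225 0.24922323 0.03801967] [-1.1  7.6 -2.7]
```

Run:
```python
from est import *
a=np.radians(-1.5); uy=np.array([-np.sin(a),np.cos(a)]); o=np.array([.5515,.1835])
pt=lambda y,z=.038:[*(o+y*uy),z]
y=.0647
for i in range(8):
    f=manip.get_contact_force()[:2]@uy; print(round(y*1e3,1),f.round(1),manip.get_eef_pos().round(4))
    if f>10.5: break
    y-=.0003; manip.move_linear(pt(y),velocity=.006)
im,P=cloud("side"); cv2.imwrite("pics/s3.png",cv2.resize(im[70:170,170:280],None,fx=6,fy=6,interpolation=2))
```

```text
64.7 7.8 [0.5532 0.2492 0.038 ]
64.4 8.6 [0.5532 0.2492 0.0381]
64.1 9.3 [0.5532 0.2492 0.038 ]
63.8 9.3 [0.5532 0.2492 0.0381]
63.5 11.4 [0.5532 0.2492 0.0381]
```

View pics/s3.png

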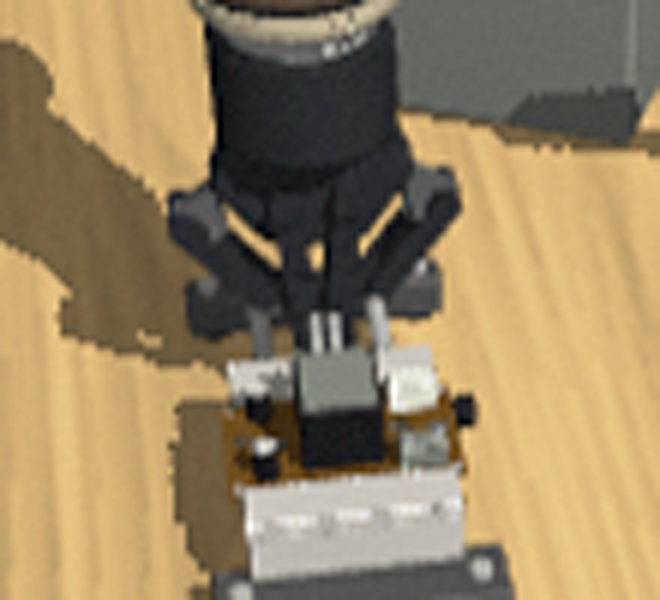

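The jaw no longer moves while the force rises, so the board is seated; the picture shows it flush against the fixed wall (edge at row ≈480). Now I'll retreat and check.

Run:
```python
from est import *
a=np.radians(-1.5); uy=np.array([-np.sin(a),np.cos(a)]); o=np.array([.5515,.1835])
pt=lambda y,z=.038:[*(o+y*uy),z]
manip.move_linear(pt(.09),velocity=.06); manip.move_linear(pt(.09,.15),velocity=.12)
manip.reach([.45,.0,.25],R(-1.5)) if kinematics.inverse_kinematics([.45,.0,.25],R(-1.5)) is not None else None
im,P=cloud("top"); cv2.imwrite("pics/t4.png",cv2.resize(im[150:250,100:240],None,fx=5,fy=5,interpolation=2))
b,g,r=[im[...,i].astype(int) for i in range(3)]
rect(P,box(P,.48,.63,.13,.24,.0505,.062)&(r-b>45),"brown")
rect(P,box(P,.48,.63,.205,.28,.0535,.065)&(r-b<30),"slide")
print(manip.get_t(),manip.get_contact_force().round(1))
```

```text
brown 468 mean [0.5467 0.1824] z 0.0536 lo [0.5012 0.1531] hi [0.6011 0.2134] rect [551.1 184.1] [59.5 98.6] 88.5
slide 340 mean [0.5527 0.2247] z 0.0576 lo [0.5074 0.2053] hi [0.5963 0.2373] rect [552.2 223.1] [30.9 88. ] 86.6
33.1083 [ 0.1 -0.1 -0.2]
```

View pics/t4.png

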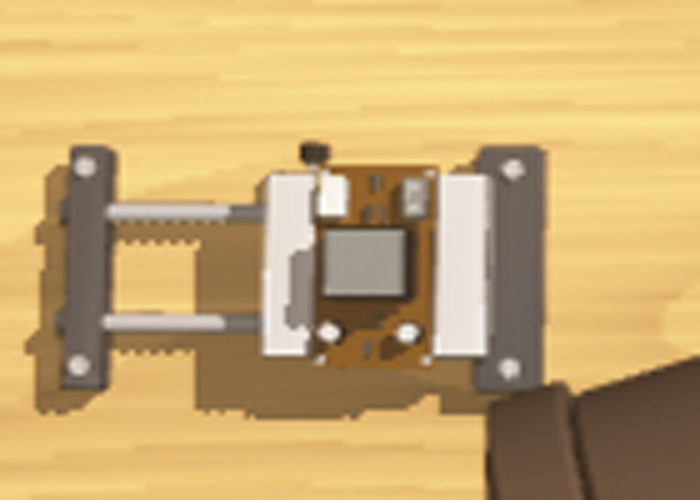

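The board sits flush between both walls (x≈316 and x≈436) and is centred along the jaws, with no gap showing. The robot is clear of it.

```bash
python3 -c "
from plant import manip
print(manip.finish_job())"
```

```text
the job is handed in; nothing more can be done
None
```

The transformer board is lying flat and centred in the vise with no gap showing at either jaw; push force peaked at about 11 N, the arm is clear, and I handed the job in at about 33 s.

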